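# Refit the gas tap knob and hold it pressed in

## Task

One of the two gas tap knobs of the wafer iron has come off and lies on the counter. Pick it up, turn it so that the flat in its hole matches the flat on the bare tap spindle, push it fully home on the spindle, then press the tap right in against its spring, as you do to light the burner, and keep it pressed: finish with the knob still in the gripper and the tap held in, without letting go. Do not turn the other tap's knob, and leave the other things on the counter where they are.

Things in the scene. Friction and masses are not known exactly. Their poses are not given: they have to be found in the camera images.
- knob_center (a point): the loose black tap knob, hole down on the counter. Skirt 56 mm across, 16 high; on it a grip bar 52 long, 14 wide, 22 high (38 high in all). The point is on its axis, 19 mm over the underside. z up the axis; x along the bar to the end with the white pointer line. D-shaped hole in the underside, 14 mm across, 16 deep, its flat 2.5 mm from the axis on the +x (pointer) side. About 90 g
- knob_pointer (a point): point on the loose knob at the pointer end of the grip bar, 24 mm from the axis along the knob's x, at the height of knob_center
- spindle_tip (a point): top end, on the axis, of the bare upright steel spindle: D-shaped, 12 mm across, flat 1.5 mm from the axis, round edge bevelled, 26 mm over the iron's top. z up, x out of the flat (white paint dab on the collar on that side): the knob fits (1 mm play, 10 degrees) with its x the same way. Fully home, knob_center is 3 mm above this point; under the knob are then 10 mm of air (4 with the tap right in)
- spindle (a joint): how far the spindle is pressed in, m: 0 at rest, 0.006 right in, at its stop. Its spring pushes back with 4 N at first and 9 N right in, and the spindle comes up again when let go
- tap_setting (a joint): turn of the bare tap about its upright axis, rad; at 0 the flat faces the front of the iron. It is stiff (0.3 N m) and stays where it is left; it may be turned
- fitted_pointer (a point): pointer end, on top, of the same kind of knob already fitted on the other tap, 24 mm from its axis; to be left alone
- wafer_iron: fixed double gas wafer iron: steel case 480 deep (x), 460 wide (y), top 90 mm over the counter; origin on the counter under its centre, front to -x. Two closed round irons, 192 across, at x +85, y +-112, up to 152 high; their wooden handles reach x -105, up to 175 high. Taps on the front strip at x -185, y +-112; which one is bare changes
- tub_yellow: clear lidded food tub with a yellow lid, 130 x 90 x 69 mm, on the steel tray; origin under its centre
- tub_white: clear lidded food tub with a white lid, 130 x 90 x 69 mm, on the steel tray; origin under its centre
- oil_bottle: amber oil bottle with yellow cap, 64 mm across, 210 mm high; origin under its centre
- cup_stack: stack of nested white plastic cups, upside down, 104 mm across, 124 mm high; origin under its centre
- rolling_cone: wooden cone with a handle for rolling wafers, lying down, about 210 mm long, 48 mm high; origin on the counter below it
- oil_brush: flat brush with wooden handle lying on the counter, 200 mm long, 20 mm high; origin under its middle
- spatula: spatula with black handle lying on the counter, 280 mm long, 20 mm high; origin under its middle
- jar_lid: plain black round jar lid lying flat on the counter, 60 mm across, 14 mm high (not the knob); origin under its centre
Things that resemble listed ones, but are neither listed nor needed, are in the scene too. What is shaped like the part that bears knob_center but blue or red is not meant.

How it is judged:
By the outcome, as a careful person would: the job done as asked, in the order asked, and still so for the second after the job is handed in, while the arm keeps its last pose, push and grip.
It also fails if it takes over 38 s, if anything falls off the work surface, if the arm or the gripper's body presses on something with over 40 N, if the wrist force passes 120 N, or if a joint passes its speed limit or range.

## Robot

A 6-joint arm with a two-finger parallel gripper is mounted at the origin on the work surface. World frame = base frame: x ahead of the robot, y to its left, z up, the work surface at z = 0. Lengths are in mm, angles in rad, forces in N, time in s.
With the tool pointing down it reaches from about 350 to 775 mm from the base axis. Payload 7.3 kg.
Tool frame: the origin (TCP) lies on the centre line of the jaws, within the pads' length; the fingertips stand 22 mm ahead of it and the grasp point (between the pads) lies 3 mm ahead of it; z points along the fingers, y is the direction in which the jaws open and shut (so a half turn about z gives the same grasp; the last joint's range is limited). The gripper opens to 92 mm and grips with 3 to 60 N. Pads are 19 mm wide; open, the fingers measure 130 mm over their backs; the gripper's body (75 mm by 190 mm) begins 47 mm behind the grasp point.
Start: joints at [-1.378, 0.342, 1.524, -0, 1.275, -0.146], TCP at [174.509, -495.166, 248.741] pointing down, gripper open.
Joint ranges: [-2.53, 2.53], [-0.77, 2.02], [0.04, 2.7], [-1, 4.14], [0.28, 2.66], [-3.11, 3.11]. Speed limits (rad/s): [2.57, 2.57, 3.14, 3.14, 3.14, 3.14].

## Interface

Orientations are given as [roll, pitch, yaw] about the fixed x, y, z axes, in that order (R = Rz(yaw) Ry(pitch) Rx(roll)).
In Python, from plant import bot gives the robot as it stands.
- The arm moves only by the tool play_rows, never from a script. Its argument "moves" is one flat list of numbers, 5 for each row, row after row: the closure in counts, from 0 (fully open) to 255 (shut), then the shift along the tool's x, y, z in mm, then the turn about the tool's z in degrees. A call has 1 to 8 rows; each row is the pose to reach, as a shift and turn from the pose commanded when the call began, along the tool's axes at that moment; what a row does not reach only later rows make up. A row lasts 1/12 s, in which the tool goes at most 41.7 mm and 7.16 degrees, less where a joint would pass 70% of its speed; a pose out of reach is approached as far as the arm can. A call with a gripper value outside its range is refused whole. The fingers move at their own pace and stop on an object; the grip force is fixed at half the most. Time passes only in rows, so rows that repeat a pose let the fingers close. It gives the time, the measured TCP pose, the force and the opening at its end, in the units of the state.
- bot.get_obs(): the state, without advancing time (a new reading comes with each control period).
- bot.capture(name): name is "side" or "top" or "wrist"; returns a dict with "color" (480x640x3 uint8, red, green, blue), "fx", "fy", "cx", "cy" (pixels), "world_to_cam" (4x4, takes a point from world to camera coordinates); the wrist camera has in their place "T_tool_cam" (4x4, takes a point from camera to tool coordinates, whose origin is the TCP and whose axes are the flange's). Camera axes: x right, y down, z forward; pixel columns grow to the right and rows downward; lengths in mm; the calibration is good to about 2 mm. A picture is of the moment at which its call begins: read the wrist's pose just before it. There is no depth.
- bot.close_job(): hands the job in, once; it reports no verdict.
The state is a dict: "time": time; "joint_positions": joint angles; "dq": joint speeds; "tau": joint torques, N m; "tool_pos": TCP position; "tcp_rot": TCP orientation; "contact_force": force on the tool from outside, world axes, zero at the start; "moment": the same for the moment, N m; "grip_width": finger opening in mm.
Only numpy, scipy, OpenCV 4.12 (cv2) and the standard library are available. Lean on these libraries where they do the work, as an engineer would, in place of code of your own. Each camera call takes 0.05 s, during which the arm holds its last target.

## Working session

There is one attempt and no reset: what is moved stays moved. The work goes in short steps, Python scripts to look and compute and a tool call to move; the robot and the scene stay as the last step left them, time stands still between calls to the robot, and variables do not carry over. Pictures are saved under pics/ and viewed, and the job is handed in when it is done.

Besides the shell and the picture viewer there is one more tool, called after "Call:" as name(argument=value, ...) on one line, values as JSON. play_rows: Moves the arm, as the interface text tells. Its arguments: {"type":"object","properties":{"moves":{"type":"array","items":{"type":"number"}}},"required":["moves"]}

```bash
ls; mkdir -p pics; python3 - <<'E'
from plant import bot
import cv2,pickle
print(bot.get_obs())
d={}
for n in("side","top","wrist"):
    c=bot.capture(n); d[n]=c; cv2.imwrite(f"pics/{n}0.png",c["color"][:,:,::-1])
    print(n,{k:v for k,v in c.items() if k!="color"})
pickle.dump(d,open("c0.pkl","wb"))
E
```

```text
pics
{'time': 0.0, 'joint_positions': array([-1.37799326e+00,  3.42710237e-01,  1.52498908e+00, -3.03769190e-05,
        1.27536972e+00, -1.46011880e-01]), 'dq': array([ 0.00129572,  0.00039866, -0.00079367, -0.00176126,  0.00058058,
        0.00044217]), 'tau': array([-6.17696824e-04, -4.31245780e+01, -2.44221890e+01,  7.17393612e-02,
        5.59275330e-02, -1.56122169e-04]), 'tool_pos': array([ 174.43231178, -494.79919622,  248.06115616]), 'tcp_rot': array([-3.14012775e+00, -1.86065518e-04,  3.38823681e-01]), 'contact_force': array([0.6726602 , 0.08743884, 0.04460663]), 'moment': array([ 0.01298565, -0.01394429, -0.01215996]), 'grip_width': 91.56250432918486}
side {'fx': 591.7729256801435, 'fy': 591.7729256801435, 'cx': 315.58908263150266, 'cy': 240.52675513148694, 'world_to_cam': array([[-9.99106162e-01, -4.16729185e-02, -7.08833695e-03,
         5.26563908e+02],
       [-2.44992510e-02,  7.07503569e-01, -7.06284989e-01,
         5.87778662e+01],
       [ 3.44479805e-02, -7.05480026e-01, -7.07892131e-01,
         1.59157409e+03],
       [ 0.00000000e+00,  0.00000000e+00,  0.00000
[... 264 characters left out ...]
-01, -1.93392873e-02, -1.09810198e-01,
         5.35566949e+02],
       [ 1.09994677e-01, -8.74546032e-03, -9.93893701e-01,
         1.46030188e+03],
       [ 0.00000000e+00,  0.00000000e+00,  0.00000000e+00,
         1.00000000e+00]])}
wrist {'fx': 432.2222515727839, 'fy': 432.2222515727839, 'cx': 323.75275137113243, 'cy': 234.9568678039788, 'T_tool_cam': array([[-1.04472825e-03, -9.64875737e-01, -2.62704625e-01,
         7.08124290e+01],
       [ 9.99999453e-01, -1.02085288e-03, -2.27371359e-04,
        -2.06099208e-01],
       [-4.87976656e-05, -2.62704719e-01,  9.64876276e-01,
        -1.35746556e+02],
       [ 0.00000000e+00,  0.00000000e+00,  0.00000000e+00,
         1.00000000e+00]])}
```

View pics/top0.png

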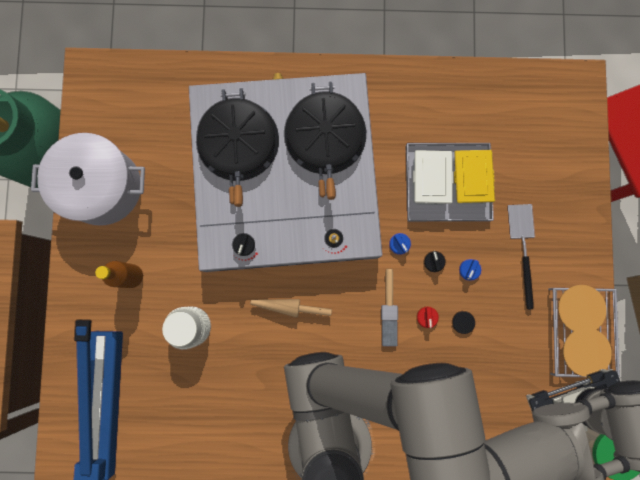

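View pics/side0.png

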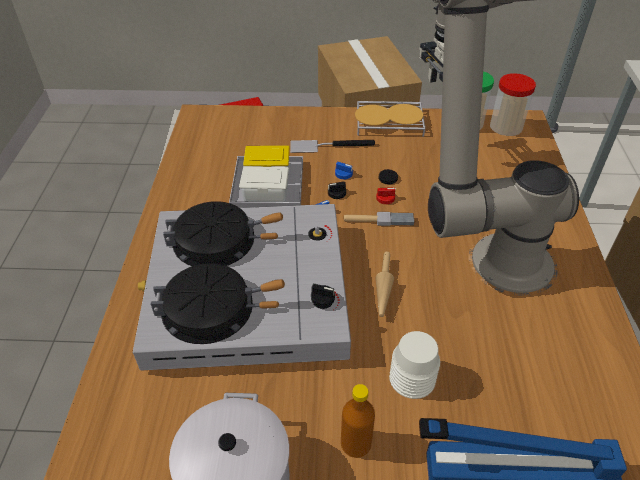

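View pics/wrist0.png

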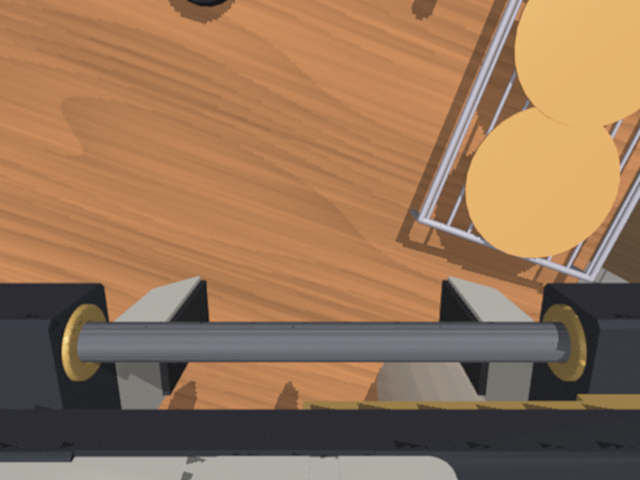

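Candidates in the top view for the loose knob:
- black with a grip bar and pointer at (434,262)
- plain black disc at (463,322), the jar lid
- blue knobs at (400,244) and (470,270)
- red knob at (428,317)
- fitted black knob on the iron at (243,245)

By the description I choose (434,262). The bare spindle is at (334,238). I'll check both in close crops.

```bash
cat > h.py <<'E'
import numpy as np,cv2
def ray(c,u,v,obs=None):
    d=np.array([(u-c["cx"])/c["fx"],(v-c["cy"])/c["fy"],1.])
    if "world_to_cam" in c:
        T=np.linalg.inv(c["world_to_cam"])
    else:
        from scipy.spatial.transform import Rotation as R
        W=np.eye(4);W[:3,:3]=R.from_euler("xyz",obs["tcp_rot"]).as_matrix();W[:3,3]=obs["tool_pos"]
        T=W@c["T_tool_cam"]
    return T[:3,3],T[:3,:3]@d
def plane(c,u,v,z,obs=None):
    o,d=ray(c,u,v,obs); return o+d*(z-o[2])/d[2]
def proj(c,p,obs=None):
    if "world_to_cam" in c: M=c["world_to_cam"]
    else:
        from scipy.spatial.transform import Rotation as R
        W=np.eye(4);W[:3,:3]=R.from_euler("xyz",obs["tcp_rot"]).as_matrix();W[:3,3]=obs["tool_pos"]
        M=np.linalg.inv(W@c["T_tool_cam"])
    q=M[:3,:3]@p+M[:3,3]; return q[0]/q[2]*c["fx"]+c["cx"],q[1]/q[2]*c["fy"]+c["cy"]
def crop(c,u,v,w,h,s,name):
    im=cv2.resize(c["color"][v:v+h,u:u+w,::-1],None,fx=s,fy=s,interpolation=cv2.INTER_CUBIC); cv2.imwrite(name,im); return im
E
python3 - <<'E'
from h import *
import pickle
d=pickle.load(open("c0.pkl","rb"))
a=crop(d["top"],405,232,60,60,6,"pics/k.png");b=crop(d["top"],304,208,60,60,6,"pics/s.png")
e=crop(d["side"],310,165,60,60,6,"pics/k2.png");f=crop(d["side"],290,205,60,60,6,"pics/s2.png")
cv2.imwrite("pics/c1.png",cv2.resize(np.vstack([np.hstack([a,b]),np.hstack([e,f])]),(600,600)))
print(plane(d["top"],434,261,38),plane(d["top"],334,237,116),plane(d["side"],318,231,116), plane(d["side"],337,186,38))
E
```

```text
[ 473.7864956  -261.74955977   38.        ] [522.89414078   0.87486524 116.        ] [519.35432102  16.21311086 116.        ] [ 473.68844182 -258.37948719   38.        ]
```

View pics/c1.png

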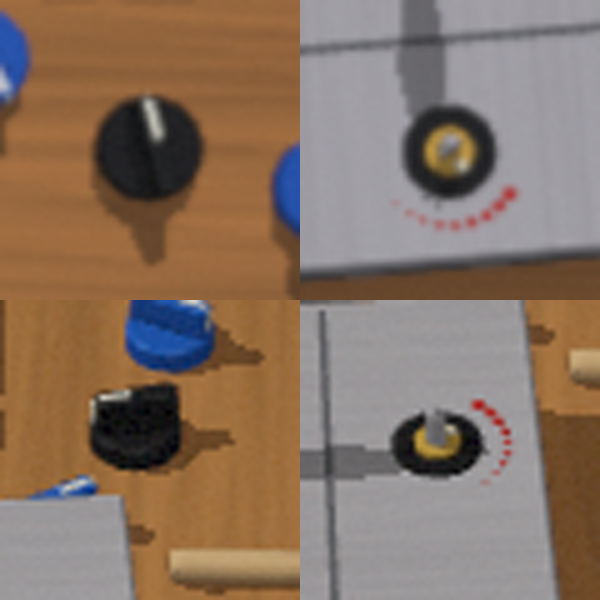

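The crop confirms the black knob with the pointer at about (434,262), pointing roughly to world +x. The bare spindle at (334,238) has its white dab on the robot-right side. I'll move over the knob, with the tool reversed so that the last joint stays in range for the fit.

Call:
play_rows(moves=[120,36,-12,5,-7,120,72,-24,10,-14,120,108,-36,15,-21,120,144,-48,20,-28,120,180,-60,25,-35,120,216,-72,30,-42,120,252,-84,35,-49,120,288,-96,38,-56])

```text
time: 0.82
tool_pos: [415.2, -307.3, 210.1]
tcp_rot: [-3.141, -0.0, 1.322]
contact_force: [1.0, -0.3, 0.1]
grip_width: 48.8
```

Call:
play_rows(moves=[120,16,11,3,-7,120,31,23,5,-14,120,47,34,8,-21,120,62,46,10,-28,120,62,46,10,-35,120,62,46,10,-42,120,62,46,10,-49,120,62,46,10,-56])

```text
time: 1.48
tool_pos: [474.4, -260.2, 200.3]
tcp_rot: [-3.141, -0.001, 2.3]
contact_force: [0.4, -0.5, 0.3]
grip_width: 48.5
```

Call:
play_rows(moves=[120,0,0,0,-7,120,0,0,0,-14,120,0,0,0,-21,120,0,0,0,-28,120,0,0,0,-35,120,0,0,0,-42,120,0,0,0,-49,120,0,0,0,-56])

```text
time: 2.15
tool_pos: [474.2, -260.4, 200.4]
tcp_rot: [3.141, -0.001, -3.006]
contact_force: [0.3, -0.1, 0.2]
grip_width: 48.2
```

```bash
python3 - <<'E'
from plant import bot
from h import *
import pickle
o=bot.get_obs();c=bot.capture("wrist");pickle.dump((o,c),open("c1.pkl","wb"));cv2.imwrite("pics/w1.png",c["color"][:,:,::-1])
print(o["time"],o["joint_positions"],o["tool_pos"],o["tcp_rot"],o["grip_width"])
E
```

```text
2.15 [-6.43815499e-01  4.14259496e-01  1.55394485e+00 -8.02540020e-05
  1.17404897e+00 -2.34997106e+00] [ 474.20573363 -260.39217496  200.40936484] [ 3.14118106e+00 -5.22059348e-04 -3.00620228e+00] 48.17870746707844
```

View pics/w1.png

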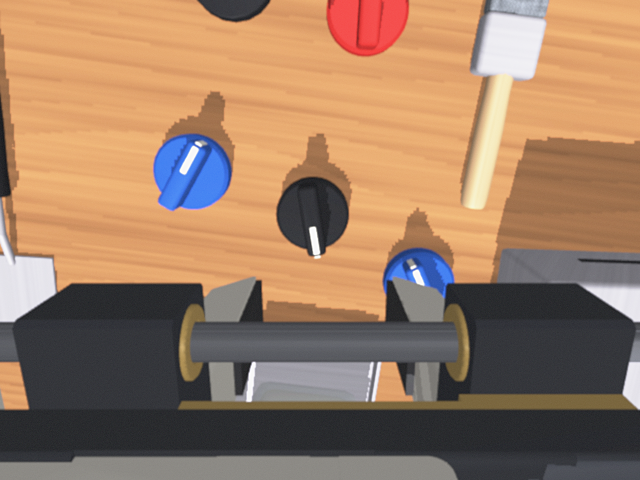

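The wrist view shows the black knob at (313,213), its pointer end at about (316,256), and the blue ones at (192,172) and (418,280). Next I measure it in detail.

```bash
python3 - <<'E'
from h import *
import pickle
o,c=pickle.load(open("c1.pkl","rb"))
crop(c,268,168,100,100,6,"pics/w1c.png")
im=c["color"].astype(int)
sub=im[160:275,265:365]
dark=(sub.max(2)<70).astype(np.uint8); 
n,l,st,ce=cv2.connectedComponentsWithStats(dark)
k=[i for i in range(1,n)]; k=max(k,key=lambda i:st[i,4]); print(st[k],ce[k]+[265,160])
# white line
w=(sub.min(2)>170).astype(np.uint8); ys,xs=np.nonzero(w); print(len(xs))
P=np.array([plane(c,x+265,y+160,38,o)[:2] for x,y in zip(xs,ys)])
m=P.mean(0);u,s,vt=np.linalg.svd(P-m); print("white centre",m,"dir",np.degrees(np.arctan2(vt[0,1],vt[0,0])),P.min(0),P.max(0), "ext",((P-m)@vt[0]).min(),((P-m)@vt[0]).max())
E
```

```text
[  12   17   71   78 3818] [312.28470403 211.88789942]
216
white centre [ 490.99037481 -264.65022993] dir 16.871230919820658 [ 479.84602602 -269.81819893] [ 502.84806984 -259.20065639] ext -11.530979559448376 12.261998938882357
```

View pics/w1c.png

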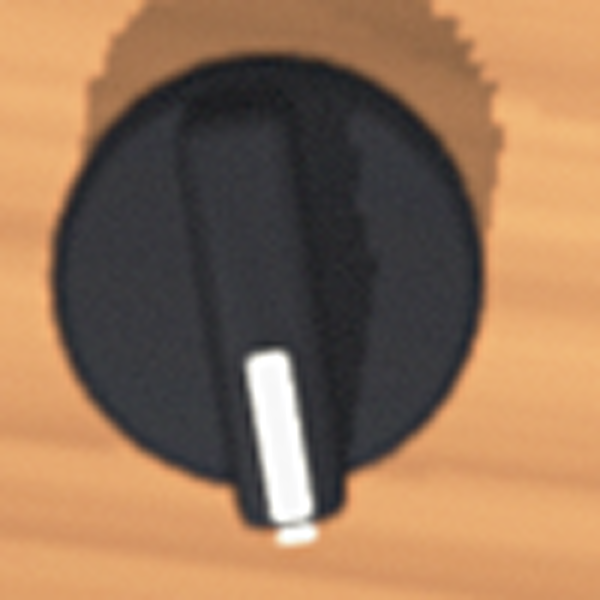

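```bash
python3 - <<'E'
from h import *
import pickle
o,c=pickle.load(open("c1.pkl","rb"))
g=lambda x,y,z:plane(c,268-.5+x/6+.0,168-.5+y/6,z,o)[:2]
a=g(237,122,38);b=g(291,522,38);print("ends",a,b,np.linalg.norm(b-a),(a+b)/2,np.degrees(np.arctan2(*(b-a)[::-1])))
w1=g(267,352,38);w2=g(291,520,38);print(w1,w2,np.degrees(np.arctan2(*(w2-w1)[::-1])))
l1=g(183,130,38);l2=g(237,490,38);print(np.degrees(np.arctan2(*(l2-l1)[::-1])))
# skirt: left (53,275) right (483,275) at z~10
L=g(53,275,14);R=g(483,275,14);T=g(268,52,8);print(L,R,np.linalg.norm(L-R),(L+R)/2)
E
```

```text
ends [ 452.77551409 -274.79368004] [ 500.10864844 -262.32079548] 48.948937238081555 [ 476.44208127 -268.55723776] 14.762576239661993
[ 479.52552728 -267.8724165 ] [ 499.85761211 -262.3535216 ] 15.18632585519518
15.287282914189722
[ 479.21136187 -295.9411585 ] [ 471.90012366 -241.81040685] 54.622270891020044 [ 475.55574276 -268.87578268]
```

```bash
python3 - <<'E'
from h import *
import pickle
d=pickle.load(open("c0.pkl","rb"))
for n,(x0,y0,x1,y1) in {"top":(418,246,450,280),"side":(322,178,352,202)}.items():
    c=d[n]; s=c["color"][y0:y1,x0:x1].max(2); m=(s<60).astype(np.uint8)
    nn,l,st,ce=cv2.connectedComponentsWithStats(m); k=max(range(1,nn),key=lambda i:st[i,4]); print(n,st[k],ce[k]+[x0,y0])
    print("pred",proj(c,np.array([476,-268.5,19]))); u,v=ce[k]+[x0,y0]; print([plane(c,u,v,z)[:2] for z in (12,19)])
E
```

```text
top [  6   6  21  20 300] [434.17666667 262.21      ]
pred (np.float64(435.09110227957495), np.float64(260.68223788641956))
[array([ 472.40613103, -267.50863412]), array([ 471.93378937, -266.07917399])]
side [  6   4  18  17 245] [337.15510204 190.3755102 ]
pred (np.float64(336.17039625369245), np.float64(188.68926654088196))
[array([ 472.91024308, -269.03620882]), array([ 472.90901498, -260.7549354 ])]
```

Call:
play_rows(moves=[120,0,-4,30,-4,120,-1,-8,60,-7,120,-1,-8,85,-7,120,-1,-8,105,-7,120,-1,-8,105,-7])

```text
time: 2.62
tool_pos: [474.2, -266.8, 91.6]
tcp_rot: [3.135, -0.005, -2.893]
contact_force: [-0.7, 0.8, -0.3]
grip_width: 48.7
```

```bash
python3 - <<'E'
from plant import bot
from h import *
import pickle
o=bot.get_obs();c=bot.capture("wrist");pickle.dump((o,c),open("c2.pkl","wb"));cv2.imwrite("pics/w2.png",c["color"][:,:,::-1])
print(o["time"],o["tool_pos"],o["tcp_rot"],o["grip_width"])
E
```

```text
2.6167 [ 474.18718447 -266.75240932   91.62969023] [ 3.13521531 -0.00510421 -2.89289059] 48.73715877284512
```

View pics/w2.png

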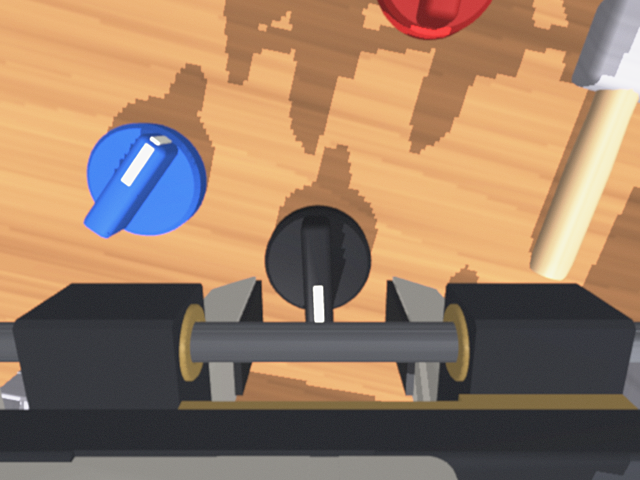

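```bash
python3 - <<'E'
from h import *
import pickle
from scipy.spatial.transform import Rotation as R
o,c=pickle.load(open("c2.pkl","rb"))
crop(c,258,198,120,130,4,"pics/w2c.png")
Rm=R.from_euler("xyz",o["tcp_rot"]).as_matrix()
def pr(n,p): print(n,p,"tool",Rm.T@(p-o["tool_pos"]))
sub=c["color"][280:320,300:340]; w=sub.min(2)>170; ys,xs=np.nonzero(w);print(len(xs),xs.mean()+300,ys.mean()+280)
P=np.array([plane(c,x+300,y+280,38,o) for x,y in zip(xs,ys)]);m=P.mean(0);_,_,vt=np.linalg.svd(P-m);pr("white",m);print(np.degrees(np.arctan2(vt[0,1],vt[0,0])))
L=plane(c,265.5,260,14,o);Q=plane(c,370.5,260,14,o);pr("skirt",(L+Q)/2);print(np.linalg.norm(L-Q))
T=plane(c,318,206,8,o);pr("back edge",T)
from plant import bot
o=bot.get_obs();print(o["tool_pos"],o["tcp_rot"])
E
```

```text
347 318.1095100864553 302.39481268011525
white [ 488.35680389 -265.4296222    38.        ] tool [-14.33281073  -2.54721461  53.54207494]
16.111274003629763
skirt [ 475.55893525 -268.81111435   14.        ] tool [-1.21902934 -2.82800269 77.60802239]
54.584176179829726
back edge [ 449.01827621 -275.48704491    8.        ] tool [26.11731887 -2.80480706 83.74790506]
[ 475.24423114 -267.47781318   93.87479638] [ 3.13775030e+00 -3.11862969e-03 -2.89222723e+00]
```

View pics/w2c.png

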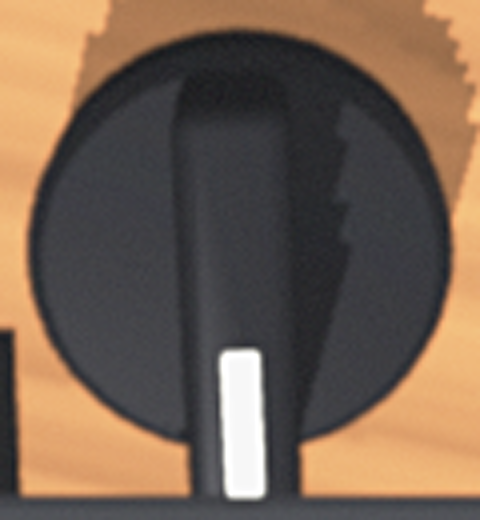

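The knob is centred to within about 1.5 mm and its bar lies along tool x (skirt at 266–370, row 260). I'll go down and grip.

Call:
play_rows(moves=[120,0,-1,20,-1,120,0,-1,40,-1,120,0,-1,52,-1,120,0,-1,52,-1,120,0,-1,52,-1])

```text
time: 3.08
tool_pos: [477.2, -269.6, 44.8]
tcp_rot: [-3.141, 0.001, -2.873]
contact_force: [1.2, -0.6, 1.0]
grip_width: 48.4
```

```bash
python3 - <<'E'
from plant import bot
o=bot.get_obs()
print(o["time"],o["tool_pos"],o["tcp_rot"],o["grip_width"],o["contact_force"])
E
```

```text
3.0833 [ 477.18432328 -269.63387843   44.80300084] [-3.14066313e+00  6.30297277e-04 -2.87349608e+00] 48.39011904322647 [ 1.21359519 -0.59120187  1.01037841]
```

Call:
play_rows(moves=[255,0,0,1,0,255,0,0,1,0,255,0,0,1,0,255,0,0,1,0,255,0,0,1,0,255,0,0,1,0,255,0,0,1,0])

```text
time: 3.67
tool_pos: [476.7, -269.3, 43.0]
tcp_rot: [-3.141, 0.0, -2.873]
contact_force: [-0.9, 0.5, 2.1]
grip_width: 13.9
```

```bash
python3 - <<'E'
from plant import bot
from h import *
import pickle
o=bot.get_obs();c=bot.capture("wrist");pickle.dump((o,c),open("c3.pkl","wb"));cv2.imwrite("pics/w3.png",c["color"][:,:,::-1])
print(o["time"],o["tool_pos"],o["tcp_rot"],o["grip_width"],o["contact_force"],o["moment"])
E
```

```text
3.6667 [ 476.72805688 -269.31808561   43.02770764] [-3.14129129e+00  1.56778916e-04 -2.87262832e+00] 13.884847883523161 [-0.89733631  0.47538425  2.06133213] [ 0.2075437  -0.06387795 -0.05044731]
```

View pics/w3.png

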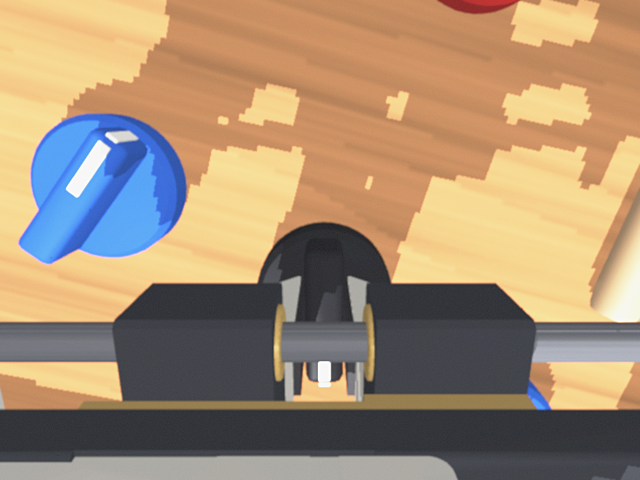

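The knob is gripped: opening 13.9 mm, and the bar end with the white pointer shows at (324,373) between the pads. Next I refine the spindle estimate from the fixed views while lifting.

Call:
play_rows(moves=[255,0,0,-15,0,255,0,0,-45,0,255,0,0,-80,3,255,0,0,-115,8,255,0,0,-140,15,255,0,0,-157,22,255,0,0,-157,29,255,0,0,-157,36])

```text
time: 4.38
tool_pos: [477.0, -269.6, 201.1]
tcp_rot: [-3.141, 0.003, 2.776]
contact_force: [-0.1, -0.6, -1.9]
grip_width: 13.8
```

```bash
python3 - <<'E'
from h import *
import pickle
d=pickle.load(open("c0.pkl","rb"))
o1,d1=ray(d["top"],334.6-.4,236.6-.4);o2,d2=ray(d["side"],317.4-.4,227.2-.4)
A=np.stack([d1,-d2],1);s=np.linalg.lstsq(A,o2-o1,rcond=None)[0];print(o1+d1*s[0],o2+d2*s[1])
E
```

```text
[5.24878370e+02 4.16261743e-01 1.16074527e+02] [522.54551442   0.56072594 115.81360735]
```

Call:
play_rows(moves=[255,10,25,0,7,255,19,51,0,14,255,29,76,0,21,255,38,102,0,28,255,48,127,0,35,255,57,152,0,42,255,67,178,0,49,255,76,203,0,56])

```text
time: 5.05
tool_pos: [476.4, -51.1, 199.5]
tcp_rot: [-3.141, -0.0, 1.799]
contact_force: [-0.0, 0.0, -0.8]
grip_width: 13.6
```

Call:
play_rows(moves=[255,0,0,0,7,255,0,0,0,14,255,0,0,0,21,255,0,0,0,28,255,0,0,0,35,255,0,0,0,42,255,0,0,0,49,255,0,0,0,54])

```text
time: 5.72
tool_pos: [476.7, -52.4, 199.5]
tcp_rot: [-3.141, 0.0, 0.856]
contact_force: [-0.6, 0.4, -0.9]
grip_width: 13.8
```

Call:
play_rows(moves=[255,0,0,0,0,255,0,0,0,0,255,0,0,0,0])

```text
time: 5.97
tool_pos: [476.8, -52.5, 199.6]
tcp_rot: [-3.141, 0.0, 0.865]
contact_force: [-0.4, 0.2, -0.4]
grip_width: 13.7
```

```bash
python3 - <<'E'
from plant import bot
from h import *
import pickle
o=bot.get_obs();c=bot.capture("wrist");pickle.dump((o,c),open("c4.pkl","wb"));cv2.imwrite("pics/w4.png",c["color"][:,:,::-1])
print(o["time"],o["tool_pos"],o["tcp_rot"],o["grip_width"],o["contact_force"],o["moment"])
E
```

```text
5.9667 [476.76174196 -52.49416067 199.57521542] [-3.14136389e+00  2.30388442e-04  8.65004208e-01] 13.651183698835483 [-0.43174145  0.22859114 -0.37050297] [-0.04594     0.03280194 -0.00214704]
```

View pics/w4.png

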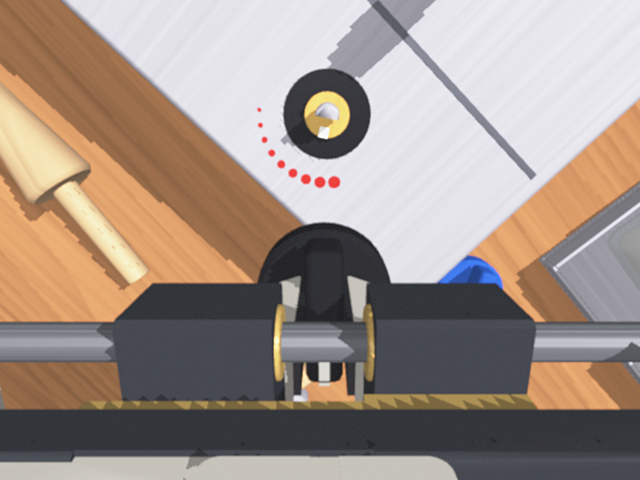

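The wrist view shows the bare spindle at about (327,112) with the white dab below it at (324,131), almost exactly along -tool x, the side where the held pointer lies. Zooming in.

```bash
python3 - <<'E'
from h import *
import pickle
o,c=pickle.load(open("c4.pkl","rb"))
a=crop(c,277,64,100,100,6,"pics/w4c.png")
E
```

```text
(no output)
```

View pics/w4c.png

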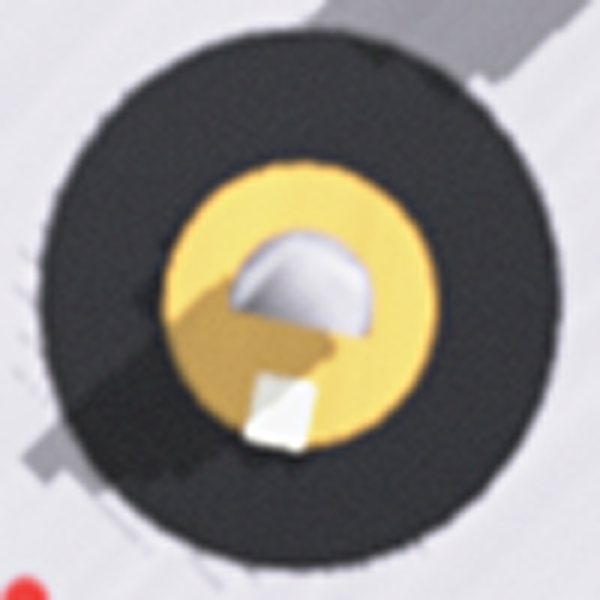

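```bash
python3 - <<'E'
from h import *
import pickle
from scipy.optimize import least_squares
def tp(c,u,v,z):
    d=np.array([(u-c["cx"])/c["fx"],(v-c["cy"])/c["fy"],1.]);T=c["T_tool_cam"];o=T[:3,3];d=T[:3,:3]@d
    return (o+d*(z-o[2])/d[2])[:2]
for f in("c3","c4"):
    o,c=pickle.load(open(f+".pkl","rb"))
    im=c["color"].astype(int).max(2)
    pts=[]
    for col in range(276,374,2):
        colv=im[195:300,col]; 
        # scan upward from dark skirt
        r=np.nonzero(colv<70)[0]
        if len(r)==0: continue
        # subpixel: first dark
        k=r[0]; a,b=colv[k-1],colv[k]
        pts.append((col,195+k-.5+ (0)))
    pts=np.array(pts)
    for z in(43,38,27):
        Q=np.array([tp(c,u,v,z) for u,v in pts])
        s=least_squares(lambda p:np.hypot(Q[:,0]-p[0],Q[:,1]-p[1])-28,[0,0],loss="soft_l1")
        s2=least_squares(lambda p:np.hypot(Q[:,0]-p[0],Q[:,1]-p[1])-p[2],[0,0,28],loss="soft_l1")
        print(f,z,s.x,np.abs(s.fun).max(),s2.x)
# spindle
o,c=pickle.load(open("c4.pkl","rb"))
u,v=326.7,113.7
p=plane(c,u,v,116,o);print("spindle",p,"tool",tp(c,u,v,o["tool_pos"][2]-116))
for nm,(x,y,z) in {"brass":(301,305,95),"ring":(301,298,92),"dab":(280,412,96),"f1":(232,305,116),"f2":(365,337,116)}.items():
    print(nm,tp(c,276.5+x/6,63.5+y/6,o["tool_pos"][2]-z))
E
```

```text
c3 43 [-0.91966594  0.11577082] 0.25281129199554186 [-0.42709686  0.11843135 27.55444016]
c3 38 [0.21516661 0.11101248] 0.32471216788199797 [ 1.55635733  0.12121527 26.7837122 ]
c3 27 [2.73154557 0.09210833] 0.7201571639988309 [ 5.91997218  0.12734045 25.08809881]
c4 43 [-0.47989829 -0.40938633] 0.2527468788721876 [-0.71406047 -0.41353368 28.21243498]
c4 38 [ 0.65483003 -0.41615978] 0.2617242937126001 [ 1.28894182 -0.40452208 27.42328559]
c4 27 [ 3.17004784 -0.43408838] 0.5918218236037411 [ 5.69555369 -0.38469934 25.68714997]
spindle [524.85863691   1.83161161 116.        ] tool [72.56404033  1.3879792 ]
brass [72.39748478  1.5120504 ]
ring [73.0252022   1.53162819]
dab [63.13528888 -0.37426198]
f1 [72.27187309 -4.24884249]
f2 [69.74182282  6.60356811]
```

Flat normal and dab both say a turn of about +12.5° is needed. The spindle sits at tool (72.6, 1.4) and the held knob's axis at tool (-0.6, -0.2). I'll move above the spindle, about 8 mm clear.

Call:
play_rows(moves=[255,25,0.5,0,5,255,50,1,5,10,255,73,1.5,15,12.5,255,73,1.5,25,12.5,255,73,1.5,32,12.5,255,73,1.5,32,12.5,255,73,1.5,32,12.5])

```text
time: 6.6
tool_pos: [524.7, 1.4, 167.3]
tcp_rot: [-3.141, 0.001, 0.645]
contact_force: [-0.4, 0.8, -1.4]
grip_width: 13.6
```

```bash
python3 - <<'E'
from plant import bot
from h import *
import pickle
o=bot.get_obs();d={n:bot.capture(n) for n in("side","top","wrist")};pickle.dump((o,d),open("c5.pkl","wb"))
print(o["time"],o["tool_pos"],o["tcp_rot"],o["grip_width"],o["contact_force"],o["moment"])
a=crop(d["side"],280,190,75,75,8,"pics/s5.png")
cv2.imwrite("pics/w5.png",d["wrist"]["color"][:,:,::-1])
E
```

```text
6.6 [524.74656881   1.42017238 167.33858653] [-3.14070894e+00  1.30960205e-03  6.44721963e-01] 13.632385221132557 [-0.42107113  0.84527398 -1.37033828] [ 0.0069415   0.02793236 -0.0099294 ]
```

View pics/s5.png

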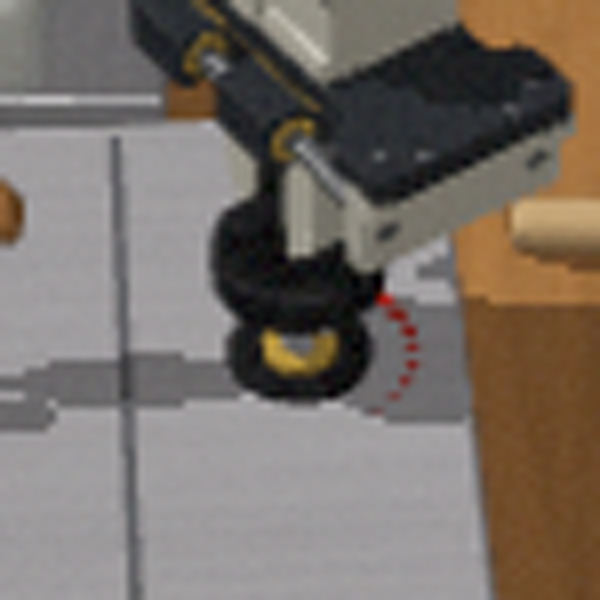

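View pics/w5.png

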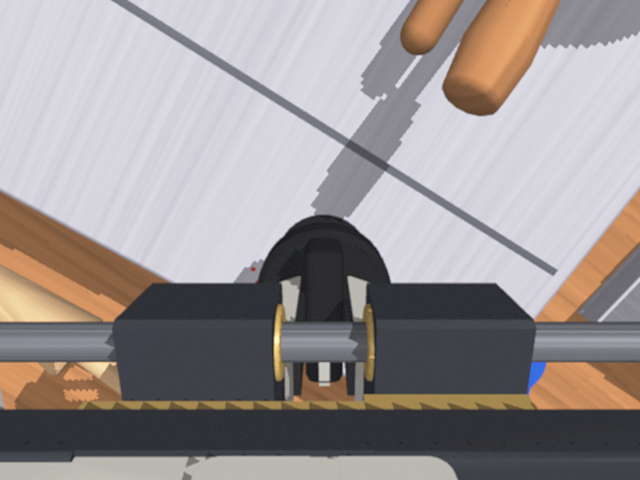

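The side view shows the held knob over the tap, roughly centred on its ring. I'll go down in steps and watch the force.

Call:
play_rows(moves=[255,0,0,5,0,255,0,0,8,0,255,0,0,10,0,255,0,0,12,0,255,0,0,13,0,255,0,0,13,0])

```text
time: 7.25
tool_pos: [525.3, 1.9, 154.4]
tcp_rot: [-3.141, 0.001, 0.644]
contact_force: [-1.4, -0.2, -0.7]
grip_width: 13.9
```

```bash
python3 - <<'E'
from plant import bot
from h import *
import pickle
o=bot.get_obs();d={n:bot.capture(n) for n in("side","wrist")};pickle.dump((o,d),open("c6.pkl","wb"))
print(o["time"],o["tool_pos"],o["tcp_rot"],o["grip_width"],o["contact_force"],o["moment"])
a=crop(d["side"],280,190,75,75,8,"pics/s6.png")
cv2.imwrite("pics/w6.png",d["wrist"]["color"][:,:,::-1])
E
```

```text
7.25 [525.27537345   1.91422045 154.35932708] [-3.14120848e+00  6.74809351e-04  6.44270912e-01] 13.855840901108264 [-1.41150608 -0.1548628  -0.74705518] [-0.08098514  0.03842351 -0.00053629]
```

View pics/s6.png

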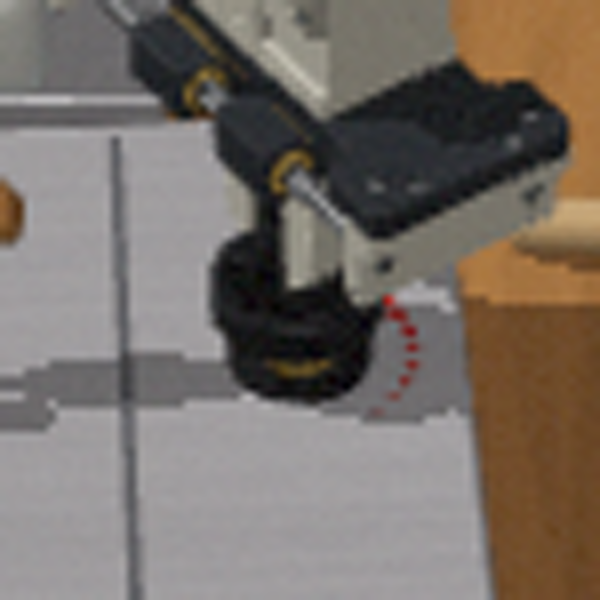

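The underside is about 4.6 mm below the spindle tip with no upward force, so the spindle is entering the hole. Continuing.

Call:
play_rows(moves=[255,0,0,2,0,255,0,0,4,0,255,0,0,6,0,255,0,0,8,0,255,0,0,9,0,255,0,0,9,0])

```text
time: 7.85
tool_pos: [525.3, 2.0, 145.3]
tcp_rot: [-3.141, 0.001, 0.644]
contact_force: [-1.3, -0.5, -2.0]
grip_width: 13.4
```

Call:
play_rows(moves=[255,0,0,1,0,255,0,0,2,0,255,0,0,3,0,255,0,0,4,0,255,0,0,4,0])

```text
time: 8.27
tool_pos: [525.5, 1.9, 141.8]
tcp_rot: [3.141, 0.0, 0.644]
contact_force: [-3.5, -1.3, 4.0]
grip_width: 13.9
```

```bash
python3 - <<'E'
from plant import bot
o=bot.get_obs()
print(o["time"],o["tool_pos"],o["tcp_rot"],o["grip_width"],o["contact_force"],o["moment"])
E
```

```text
8.2667 [525.48561409   1.85357346 141.8378851 ] [3.14134010e+00 5.24391304e-05 6.44232697e-01] 13.872161169384585 [-3.50233278 -1.31459611  4.02218653] [-0.28256993  0.58518867  0.0299432 ]
```

Contact with about 4–5 N at z ≈ 142, where home is expected. Now I press the spring down.

Call:
play_rows(moves=[255,0,0,1,0,255,0,0,2,0,255,0,0,3,0,255,0,0,4,0,255,0,0,4,0])

```text
time: 8.68
tool_pos: [525.5, 1.9, 137.9]
tcp_rot: [3.141, -0.0, 0.644]
contact_force: [-3.7, -1.4, 7.2]
grip_width: 13.7
```

Call:
play_rows(moves=[255,0,0,0.5,0,255,0,0,1,0,255,0,0,1,0,255,0,0,1,0])

```text
time: 9.02
tool_pos: [525.5, 1.9, 137.4]
tcp_rot: [3.141, -0.0, 0.644]
contact_force: [-4.9, -2.4, 9.5]
grip_width: 13.6
```

Call:
play_rows(moves=[255,0,0,0.5,0,255,0,0,1,0,255,0,0,1,0,255,0,0,1,0])

```text
time: 9.35
tool_pos: [525.6, 1.9, 137.3]
tcp_rot: [3.141, -0.001, 0.644]
contact_force: [-7.6, -1.6, 15.8]
grip_width: 14.0
```

The force rises steeply at z ≈ 137.3, i.e. at the stop: the underside works out to 94.3, 4 mm over the iron's top as stated. I check by pictures.

```bash
python3 - <<'E'
from plant import bot
from h import *
import pickle
o=bot.get_obs();d={n:bot.capture(n) for n in("side","wrist")};pickle.dump((o,d),open("c7.pkl","wb"))
print(o["time"],o["tool_pos"],o["tcp_rot"],o["grip_width"],o["contact_force"],o["moment"])
a=crop(d["side"],280,190,75,75,8,"pics/s7.png")
b=crop(d["wrist"],230,190,190,220,3,"pics/b7.png")
cv2.imwrite("pics/w7.png",d["wrist"]["color"][:,:,::-1])
o=bot.get_obs();print(o["contact_force"],o["moment"])
E
```

```text
9.35 [525.57462509   1.90162185 137.34667   ] [ 3.14051500e+00 -6.85926974e-04  6.44363692e-01] 13.997031686196541 [-7.63943648 -1.57907746 15.83264478] [-0.30571194  1.43438476  0.05164952]
[-7.1572764  -1.81430585 16.02275891] [-0.28479501  1.47323457 -0.02746696]
```

View pics/s7.png

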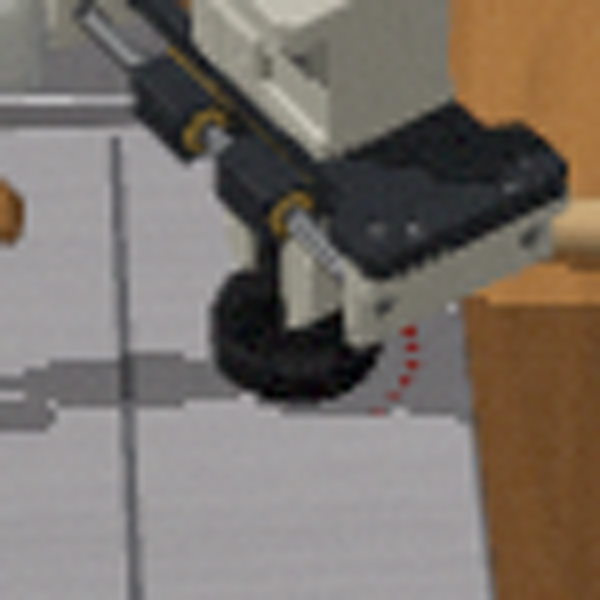

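View pics/w7.png

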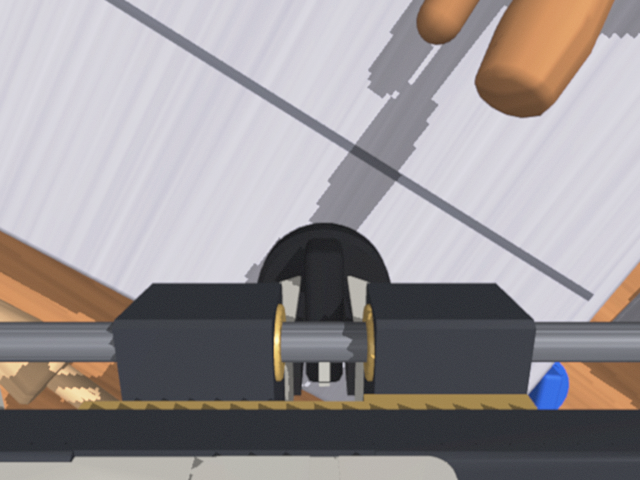

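In the wrist view the skirt is at the same row (223) in the hand as before, so the knob has not slipped. In the side view it sits close over the top. One more light press, with a 0.5 mm shift to relieve the side load.

Call:
play_rows(moves=[255,-0.3,0,0.4,0,255,-0.5,-0.2,0.7,0,255,-0.5,-0.2,0.7,0,255,-0.5,-0.2,0.7,0,255,-0.5,-0.2,0.7,0,255,-0.5,-0.2,0.7,0])

```text
time: 9.95
tool_pos: [525.5, 1.8, 137.3]
tcp_rot: [3.14, -0.002, 0.644]
contact_force: [-8.0, 0.1, 21.4]
grip_width: 13.4
```

Call:
play_rows(moves=[255,0,0,0,0,255,0,0,0,0,255,0,0,0,0,255,0,0,0,0,255,0,0,0,0,255,0,0,0,0,255,0,0,0,0,255,0,0,0,0])

```text
time: 10.62
tool_pos: [525.5, 1.8, 137.3]
tcp_rot: [3.14, -0.002, 0.644]
contact_force: [-7.3, -0.7, 20.9]
grip_width: 13.4
```

```bash
python3 - <<'E'
from plant import bot
from h import *
import pickle
d={n:bot.capture(n) for n in("side","top","wrist")}; o=bot.get_obs()
print(o["time"],o["tool_pos"],o["contact_force"],o["grip_width"])
d0=pickle.load(open("c0.pkl","rb"))
f=lambda c,u,v,w,h:cv2.resize(c["color"][v:v+h,u:u+w,::-1],(300,300))
a=np.vstack([np.hstack([f(d0["side"],290,265,60,60),f(d["side"],290,265,60,60)]),np.hstack([f(d["side"],290,205,60,60),f(d["wrist"],230,200,190,200)])])
cv2.imwrite("pics/f8.png",a);cv2.imwrite("pics/t8.png",d["top"]["color"][:,:,::-1])
E
```

```text
10.7667 [525.55213326   1.86743813 137.32675787] [-7.37209505 -0.84861991 20.42585601] 13.544121348613853
```

View pics/f8.png

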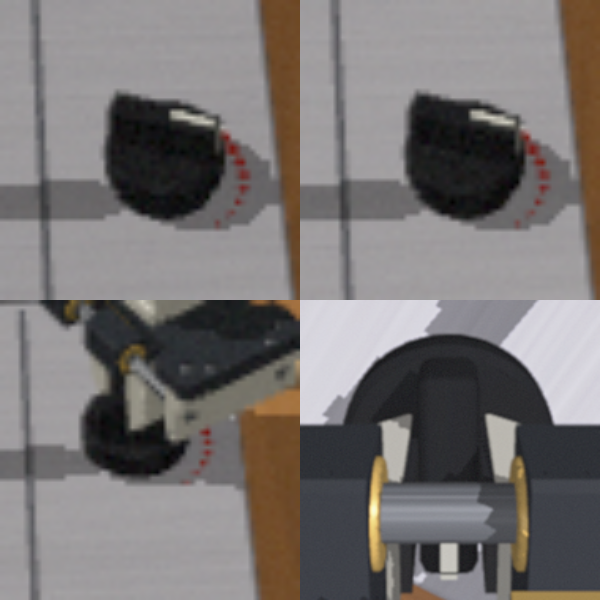

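View pics/t8.png

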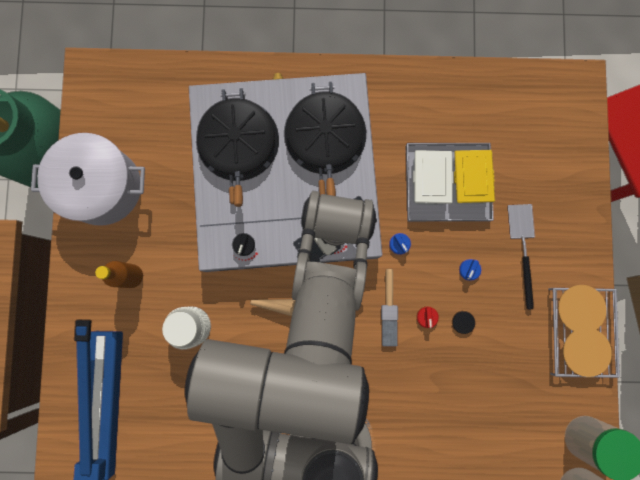

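The fitted knob is unchanged (before and after side by side). The other things are where they were, and the loose knob is held down on the tap with a steady push of about 20 N. Handing in.

```bash
python3 -c "
from plant import bot
print(bot.close_job())"
```

```text
the job is handed in; nothing more can be done
None
```

I picked up the loose black knob by its grip bar and turned it to match the flat and white dab on the bare spindle. I pushed it home and pressed the tap in, then handed the job in with the knob still gripped and the tap held, at about 10.8 s.

**Last checks:**
- **Entry:** no upward force as the spindle went into the hole. Contact came at about the height expected for fully home.
- **Travel:** the tool then went down about 6 mm to a hard stop at tool height 137.3 mm. The knob's underside worked out at about 4 mm over the iron's top, as stated for the tap right in.
- **Hold:** steady at 20–21 N against the 9 N spring, with the grip opening at 13.5 mm and no slip seen in the wrist view.
- **Surroundings:** the fitted knob looks unchanged between the first and last pictures. Everything else I could see is where it was; in the last top view the arm hides part of the rolling cone.

**Imperfect:** a sideways load of about 7 N on the knob stayed after a 0.5 mm corrective shift. The top/side and wrist estimates of the spindle position differed by about 2 mm; I used the wrist one.

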